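# Zero a screw-driven board stage on its pointer with the backlash taken up

### The arm

A 6-joint arm with a two-finger parallel gripper is mounted at the origin on the work surface. World frame = base frame: x ahead of the robot, y to its left, z up, the work surface at z = 0. Lengths are in mm, angles in rad, forces in N, time in s.
With the tool pointing down it reaches from about 300 to 775 mm from the base axis. Payload 14.6 kg.
Tool frame: the origin (TCP) lies at the centre of the arm's flange, where the gripper is bolted on; the fingertips stand manip.tcp_to_tips ahead of it and the grasp point (between the pads) lies 180 mm ahead of it (manip.tcp_to_tips is the distance from the TCP to the fingertips, in mm); z points along the fingers, x is the direction in which the jaws open and shut, and the axes are right-handed (so a half turn about z gives the same grasp; the last joint's range is limited). The gripper opens to 94 mm and grips with 3 to 60 N. Pads are 16 mm wide; open, the fingers measure 119 mm over their backs; the gripper's body (75 mm by 177 mm) begins 78 mm behind the grasp point.
Start: joints at [1.055, 0.3, 1.521, -0, 1.321, -0.067], TCP at [238.633, 495.525, 404.646] pointing down, gripper open.
Joint ranges: [-3.03, 3.03], [-0.79, 2.21], [0.23, 2.52], [-1.04, 4.18], [0, 3.07], [-2.55, 2.55]. Speed limits (rad/s): [2.22, 2.22, 2.57, 3.14, 3.14, 3.14].

### API

Orientations are given as a rotation vector (axis times angle).
In Python, from station import manip, snapshot, ticket gives the robot as it stands.
- The arm moves only by the tool drive_tool, never from a script. Its argument "rows" is a list of rows, each a list of 7 numbers: the shift along the world's x, y, z in mm, then the turn, a rotation vector about the world's x, y, z in degrees, then the opening, from 0 (shut) to 1 (fully open). In form: [[x, y, z, wx, wy, wz, fingers], ...]. A call has 1 to 8 rows; each row shifts and turns the pose as measured when the row begins; what a row does not reach is not made up. A row lasts 1/8 s, in which the tool goes at most 62.5 mm and 10.7 degrees, less where a joint would pass 70% of its speed; a pose out of reach is approached as far as the arm can. A call is refused whole if a number of a shift passes 62.5 or a number of a turn 10.7, either way. A call with a gripper value outside its range is refused whole. The fingers move at their own pace and stop on an object; "newtons" is the grip in N (left out, the last holds). Time passes only in rows, so rows that do not move let the fingers close. It gives the time, the measured TCP pose, the force and the opening at its end, in the units of the state.
- manip.read_state(): the state, without advancing time (a new reading comes with each control period).
- snapshot(name): name is "side" or "top" or "wrist"; returns a dict with "img" (480x640x3 uint8, red, green, blue), "camera_matrix" (3x3 intrinsics, pixels), "pose" (4x4, takes a point from camera to world coordinates). Camera axes: x right, y up, looking along -z (the intrinsics and any distortion apply to the point x, -y, -z); pixel columns grow to the right and rows downward; lengths in mm; the calibration is good to about 2 mm. A picture is of the moment at which its call begins. There is no depth.
- ticket.sign_off(): hands the job in, once; it reports no verdict.
The state is a dict: "time": time; "joint_pos": joint angles; "joint_velocities": joint speeds; "joint_efforts": joint torques, N m; "ee_pos": TCP position; "orientation": TCP orientation; "force": force on the tool from outside, world axes, zero at the start; "ft_torque": the same for the moment, N m; "width": opening from 0.0 (shut) to 1.0 (fully open).
Only numpy, scipy, OpenCV 4.12 (cv2) and the standard library are available. Lean on these libraries where they do the work, as an engineer would, in place of code of your own. Each camera call takes 0.05 s, during which the arm holds its last target. There are 200 camera calls.

### The job

Wind the board carrier with the crank past the fixed pointer and on, away from the crank, until you feel it come up against the rubber end buffer, without forcing it; then wind it back so that its index blade stops in line with the pointer and the loose nut ends hard against the carrier's crank-side tab, with no slack left, and let go of the crank. Turn gently: the stage only stands on its rubber feet and must not be pushed from its place, and the tub, screwdriver and flux bottle are to be left alone.

Things in the scene. Friction and masses are not known exactly. Their poses are not given: they have to be found in the camera images.
- stage: the screw stage: teal base plate 180 x 370 x 12 mm on four rubber feet, about 5 kg, loose on the bench: a sideways push over about 22 N drags it (over 10 mm is too much). Origin on the bench under its middle, z up. y is the direction of slide and screw: -y to the crank end, +y away from it; pointer at the +x edge. Only the crank and handle stand higher than 76 mm above the bench.
- crank_axis (a point): the crank's vertical axis, 118 mm above the bench (level with the middle of the handle), at (0, -135 mm) in the stage's frame, over a grey 64 mm gear housing. Moves only if the stage is dragged.
- handle_grip (a point): middle of the crank's handle: an upright black cylinder 18 mm in diameter, 48 mm tall (90 to 138 mm above the bench), 40 mm from the crank axis, spinning freely on its pin, so it can be held with the gripper's heading fixed and led round its circle. The flat crank arm under it has its top 88 mm above the bench.
- crank (a joint): crank angle (rad), 0 at the start (handle towards stage +x), growing anticlockwise from above. One turn moves the nut 30 mm (4.77 mm/rad), anticlockwise to stage +y, away from the crank. In the slack the handle takes about 1 N; while the nut pushes the carrier, 3 to 6 N; against the buffer it rises by about 1 N for each further 1.2 mm of handle path.
- nut_mid (a point): top of the brass drive nut: a block 36 x 22 mm (22 along the slide) riding on the screw between two upright aluminium tabs of the carrier. Its frame is the stage's.
- carriage: the board carrier: aluminium plate with a green circuit board and, on its crank side, a fork of two tabs with inner faces 28 mm apart; origin midway between them, axes as the stage's. The nut has 6 mm of play: nut minus carriage along y is +3 mm bearing on the far tab, -3 mm on the crank-side tab, anywhere between at the start. Stiff on its rails (40 N); stays where it is left.
- blade (a point): top outer corner of the index blade on the carrier's +x edge, an upright steel sheet 2 mm thick along the slide; 72 mm above the bench. Axes parallel to the stage's.
- pointer_tip (a point): top inner corner of the fixed pointer, an equal 2 mm steel blade on a small dark block at the stage's +x edge; 64 mm above the bench, 3 mm outside the carrier's blade and 11 to 27 mm along stage +y of it at the start. Axes as the stage's: along y, blade minus pointer is 0 in line, positive when the blade is past the pointer.
- tub: bystander: open clear plastic tub, 90 mm across, 50 mm high, origin under its middle
- screwdriver: bystander: screwdriver about 0.2 m long lying on the bench, origin near its middle
- flux: bystander: small bottle 44 mm across, 85 mm high, origin under its middle
- end_block: aluminium block 120 x 18 x 44 mm standing across the stage at its end away from the crank; origin under its middle. From it a steel rod with a black rubber buffer, 14 mm across, points at the carrier. The buffer's reach is set differently each time: it meets the carrier 29 to 43 mm from its start, 8 to 26 mm past the pointer. It must feel over 10 N and never 100 N: 1 N more at the handle is 8 N there.

How it is judged:
By the outcome, as a careful person would: the job done as asked, in the order asked, and still so for the second after the job is handed in, with the robot touching nothing.
It also fails if it takes over 72 s, if anything falls off the work surface, if the arm or the gripper's body presses on something with over 40 N, if the wrist force passes 120 N, or if a joint passes its speed limit or range.

## Working session

There is one attempt and no reset: what is moved stays moved. The work goes in short steps, Python scripts to look and compute and a tool call to move; the robot and the scene stay as the last step left them, time stands still between calls to the robot, and variables do not carry over. Pictures are saved under pics/ and viewed, about 8 in all and at most 12, crops included, and the job is handed in when it is done.

Besides the shell and the picture viewer there is one more tool, called after "Call:" in YAML: its name, and indented under it one key for each argument. drive_tool: Moves the arm, as the interface text tells. Its arguments: {"type":"object","properties":{"rows":{"type":"array"},"newtons":{"type":"number"}},"required":["rows"]}

```bash
mkdir -p pics; ls
cat > h.py <<'E'
import numpy as np, cv2
from station import manip, snapshot, ticket
def grab(name, fn=None):
    s=snapshot(name)
    if fn: cv2.imwrite('pics/'+fn, s['img'][:,:,::-1])
    return s
def ray(s,u,v):
    K=np.array(s['camera_matrix']);T=np.array(s['pose'])
    d=np.linalg.inv(K)@[u,v,1]; d=np.array([d[0],-d[1],-d[2]])
    return T[:3,3],T[:3,:3]@d
def onz(s,u,v,z):
    o,d=ray(s,u,v); return o+d*(z-o[2])/d[2]
def proj(s,p):
    K=np.array(s['camera_matrix']);T=np.array(s['pose'])
    c=T[:3,:3].T@(np.array(p,float)-T[:3,3]); q=K@[c[0],-c[1],-c[2]]; return q[:2]/q[2]
E
python3 - <<'E'
from h import *
a=grab('top','top0.png');b=grab('side','side0.png')
for s in(a,b): print({k:np.round(v,3).tolist() for k,v in s.items() if k!='img'})
print(manip.tcp_to_tips, manip.read_state())
E
```

```text
pics
{'camera_matrix': [[461.603, 0.0, 319.04], [0.0, 461.603, 236.932], [0.0, 0.0, 1.0]], 'pose': [[0.005, 0.987, -0.162, 394.571], [-1.0, 0.01, 0.029, 54.672], [0.03, 0.162, 0.986, 1048.161], [0.0, 0.0, 0.0, 1.0]]}
{'camera_matrix': [[464.607, 0.0, 326.06], [0.0, 464.607, 237.739], [0.0, 0.0, 1.0]], 'pose': [[0.794, 0.341, -0.503, -78.73], [-0.608, 0.459, -0.648, -759.414], [0.01, 0.82, 0.572, 782.37], [0.0, 0.0, 0.0, 1.0]]}
199.2 {'time': 0.1, 'joint_pos': array([ 1.05541806e+00,  3.00387362e-01,  1.52149540e+00,  1.88632098e-06,
        1.32067760e+00, -6.66221369e-02]), 'joint_velocities': array([-0.00181975, -0.00016193, -0.00256896,  0.00066106, -0.00226878,
        0.00057856]), 'joint_efforts': array([ 2.60301116e-03, -5.32648480e+01, -3.53285193e+01,  7.10409461e-02,
        2.35182565e-02, -3.25620908e-05]), 'ee_pos': array([238.61480489, 495.51271972, 404.16841061]), 'orientation': array([ 2.65963946e+00,  1.67124080e+00, -1.33920702e-03]), 'force': array([ 0.05430521,  0.06273731, -0.22808099]), 'ft_torque': array([ 0.02758515,  0.04208768, -0.0287477 ]), 'width': 0.9986152610297181}
```

View pics/top0.png

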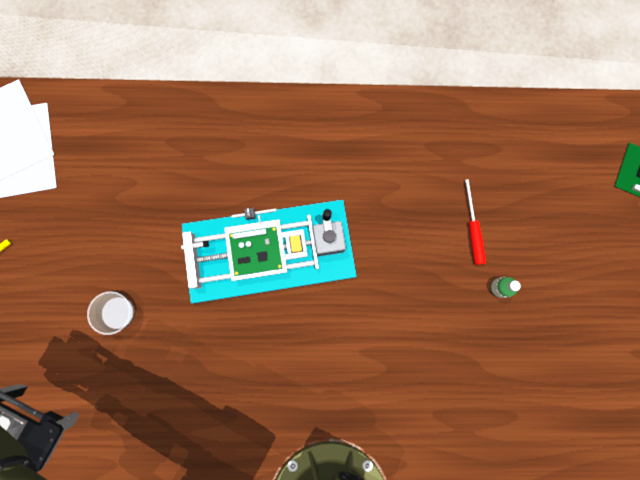

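View pics/side0.png

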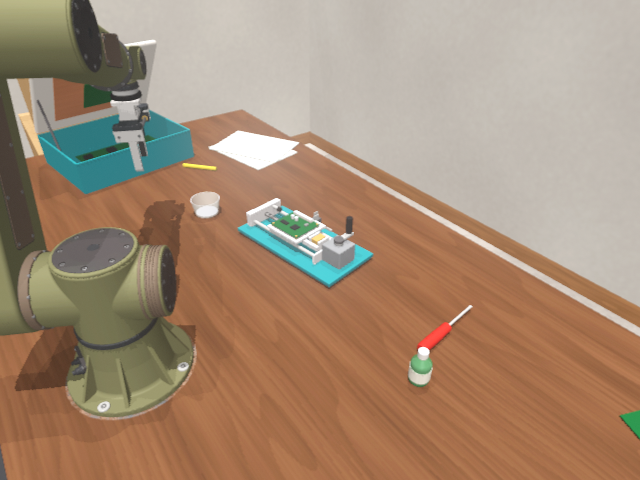

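The top view shows the stage with its crank end to the image right, which is world -y. The handle is at about (327,214), the pointer block at (250,213), and the end block at the left (190,260). The side view puts the handle at about (349,225). Next I measure the stage frame and the handle.

```bash
cat >> h.py <<'E'
def stage(s,z):
    hsv=cv2.cvtColor(s['img'],cv2.COLOR_RGB2HSV)
    m=cv2.inRange(hsv,(85,120,120),(100,255,255))
    m[:, :150]=0; 
    c=max(cv2.findContours(m,cv2.RETR_EXTERNAL,cv2.CHAIN_APPROX_NONE)[0],key=cv2.contourArea)
    h=cv2.convexHull(c)[:,0]
    P=np.array([onz(s,u,v,z)[:2] for u,v in h],np.float32)
    return cv2.minAreaRect(P)
E
python3 - <<'E'
from h import *
s=grab('top');b=grab('side')
for z in(12,18,25): print(z,stage(s,z))
r=stage(s,20); print(cv2.boxPoints(r))
print('handle top', onz(s,327,212,138), onz(b,349,217.5,138))
for n,(im,x,y,w,h) in dict(t=(s['img'],175,195,190,112),s=(b['img'],235,190,140,95)).items():
    cv2.imwrite(f'pics/c_{n}.png',cv2.resize(im[y:y+h,x:x+w,::-1],None,fx=4,fy=4,interpolation=cv2.INTER_CUBIC))
v=cv2.imread('pics/c_t.png');w=cv2.imread('pics/c_s.png')
H=np.zeros((600,800,3),np.uint8);v=cv2.resize(v,(620,365));w=cv2.resize(w,(346,235));H[:365,:620]=v;H[365:,:346]=w
cv2.imwrite('pics/c0.png',H)
E
```

```text
12 ((533.6445922851562, 138.97897338867188), (181.3209991455078, 372.57611083984375), 9.466400146484375)
18 ((532.8392944335938, 138.4907989501953), (180.27110290527344, 370.41864013671875), 9.466392517089844)
25 ((531.8997192382812, 137.9212646484375), (179.04615783691406, 367.90167236328125), 9.46639347076416)
[[413.43323  305.86487 ]
 [474.23743  -58.800163]
 [651.7084   -29.20868 ]
 [590.9042   335.45636 ]]
handle top [595.0639226   12.45657893 138.        ] [591.72165643   7.54952103 138.        ]
```

View pics/c_t.png

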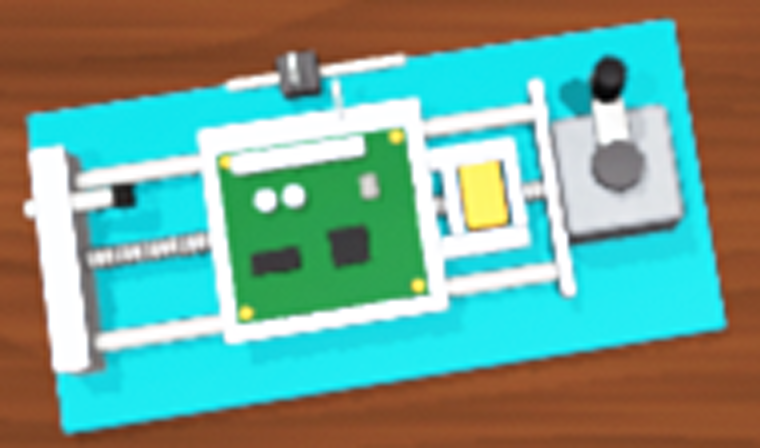

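Call:
drive_tool:
  rows:
    - [36,-49,0,0,0,0,1]
    - [36,-49,0,0,0,0,1]
    - [36,-49,0,0,0,0,1]
    - [36,-49,0,0,0,0,1]
    - [36,-49,0,0,0,0,1]
    - [36,-49,-5,0,0,0,1]
    - [36,-49,-5,0,0,0,1]
    - [36,-49,-10,0,0,0,1]

```text
time: 1.2
ee_pos: [529.8, 94.3, 384.2]
orientation: [2.653, 1.68, 0.001]
force: [-0.6, -0.6, 0.1]
width: 0.996
```

Run:
```python
from h import *
st=manip.read_state();print(st['time'],st['ee_pos'],st['orientation'],st['joint_pos'],st['force'])
w=grab('wrist','w0.png');print(np.round(w['camera_matrix'],1),np.round(w['pose'],2))
```

```text
1.2 [529.78960869  94.26678782 384.16277782] [2.65348135e+00 1.67984431e+00 1.27096757e-03] [ 1.08102450e-01  2.90817332e-01  1.58159596e+00 -6.38794680e-04
  1.26797851e+00 -1.02047289e+00] [-0.57502194 -0.64716294  0.11093341]
[[428.4   0.  327. ]
 [  0.  428.4 240.2]
 [  0.    0.    1. ]] [[ 4.3000e-01 -8.8000e-01 -2.1000e-01  4.6847e+02]
 [ 9.0000e-01  4.2000e-01  1.0000e-01  1.2354e+02]
 [ 0.0000e+00 -2.4000e-01  9.7000e-01  3.6406e+02]
 [ 0.0000e+00  0.0000e+00  0.0000e+00  1.0000e+00]]
```

View pics/w0.png

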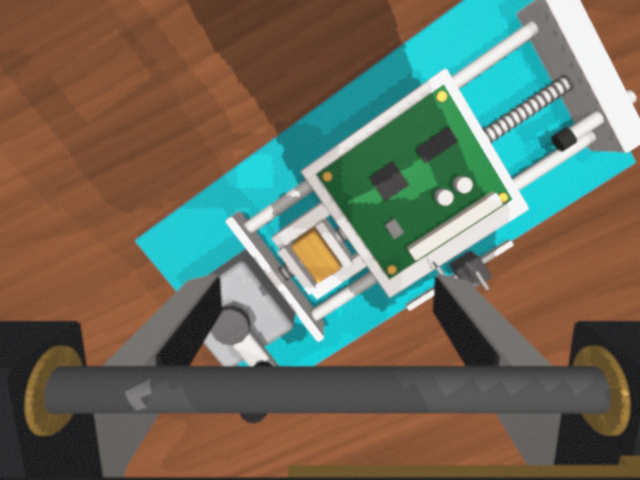

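The wrist view shows the board and carrier. The blade is at about (434,265), the pointer at (478,272) and the crank hub at (233,322). I turn the jaws along x so the camera faces +y, and move over the handle.

Call:
drive_tool:
  rows:
    - [9,-12,0,0,0,-9.3,1]
    - [9,-12,0,0,0,-9.3,1]
    - [9,-12,0,0,0,-9.3,1]
    - [9,-12,0,0,0,-9.3,1]
    - [9,-12,-3,0,0,-9.3,1]
    - [9,-12,-8,0,0,-9.3,1]
    - [9,-12,-10,0,0,-9.3,1]
    - [0,0,-10,0,0,0,1]

```text
time: 2.25
ee_pos: [598.0, 0.6, 348.6]
orientation: [-3.139, 0.079, 0.007]
force: [0.0, -0.3, 0.1]
width: 1.0
```

Run:
```python
from h import *
st=manip.read_state();print(st['time'],st['ee_pos'],st['orientation'],st['force'])
w=grab('wrist','w1.png');print(np.round(w['pose'],2))
O=np.array([532.6,138.4]);X=np.array([.9864,.1645]);Y=np.array([-.1645,.9864])
print('pred handle top px',proj(w,[594.3,11.8,138]),'hub',proj(w,[554.8,5.2,95]), 'grasp', proj(w,list(st['ee_pos'][:2])+[138]))
```

```text
2.25 [597.96485862   0.63416884 348.55631233] [-3.13942287  0.07864873  0.00660299] [ 0.0150666  -0.30282722  0.09218354]
[[ 1.0000e+00  5.0000e-02  2.0000e-02  6.0140e+02]
 [-5.0000e-02  9.7000e-01  2.3000e-01  6.8780e+01]
 [-0.0000e+00 -2.3000e-01  9.7000e-01  3.2858e+02]
 [ 0.0000e+00  0.0000e+00  0.0000e+00  1.0000e+00]]
pred handle top px [319.44734171 263.86952202] hub [252.04274419 256.45357754] grasp [328.53357469 286.26985208]
```

View pics/w1.png

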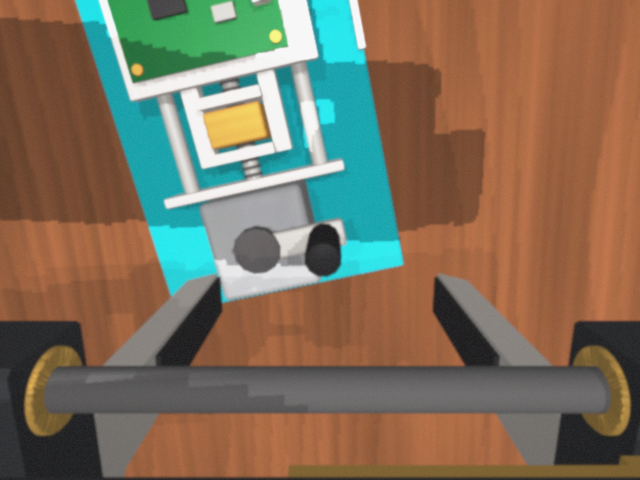

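The handle top is at about (324,258) and the hub at (257,248), roughly 2-3 mm from my prediction. I centre on it, narrow the jaws, go down and grip.

Call:
drive_tool:
  rows:
    - [-2.5,13,0,0,0,-3,0.38]
    - [0,0,0,0,0,0,0.38]
    - [0,0,0,0,0,0,0.38]
    - [0,0,-17,0,0,0,0.38]
    - [0,0,-17,0,0,0,0.38]
    - [0,0,-14,0,0,0,0.38]
    - [0,0,0,0,0,0,0.0]
    - [0,0,0,0,0,0,0.0]
  newtons: 10

```text
time: 3.3
ee_pos: [594.5, 14.8, 294.7]
orientation: [-3.137, 0.136, 0.01]
force: [8.9, 0.5, -0.9]
width: 0.206
```

Call:
drive_tool:
  rows:
    - [0,0,0,0,0,0,0.0]
    - [0,0,0,0,0,0,0.0]
  newtons: 15

```text
time: 3.55
ee_pos: [594.6, 14.9, 294.7]
orientation: [-3.137, 0.136, 0.009]
force: [0.7, 0.9, -5.5]
width: 0.189
```

Run:
```python
from h import *
st=manip.read_state();print(st)
w=grab('wrist','w2.png')
```

```text
{'time': 3.55, 'joint_pos': array([-0.03676775,  0.50634577,  1.50049364,  0.00198771,  1.14035055,
        0.04918077]), 'joint_velocities': array([ 4.00171536e-04,  1.07424711e-03, -1.11078906e-05, -4.58654624e-04,
       -1.67770248e-03, -1.28420599e-04]), 'joint_efforts': array([-1.88755221e-01, -6.46024847e+01, -3.36861634e+01,  3.69633286e-03,
        4.87530660e-01, -8.22918664e-03]), 'ee_pos': array([594.63270596,  14.88071831, 294.66137216]), 'orientation': array([-3.13685563,  0.13619834,  0.00880466]), 'force': array([ 0.71544777,  0.86409678, -5.48184997]), 'ft_torque': array([-0.04250399, -0.30309015,  0.00474258]), 'width': 0.18885034429820316}
```

View pics/w2.png

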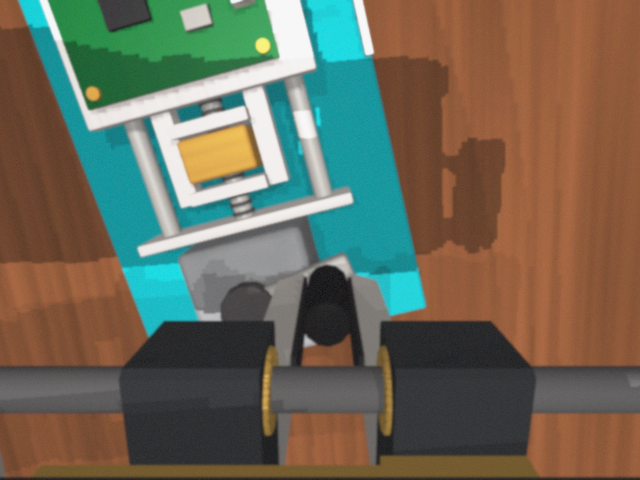

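The handle is held: opening 17.8 mm, forces small. Next I plan the circular rows.

```bash
cat >> h.py <<'E'
from scipy.spatial.transform import Rotation as R
def grasp():
    st=manip.read_state(); r=R.from_rotvec(st['orientation']); return st,st['ee_pos']+r.apply([0,0,180])
C=np.array([555.1,8.3]); PH=9.47
def plan(step,n=8,rad=40):
    """rows in mm leading the handle round by step deg each, first row mending the radius"""
    st,_=grasp(); p=st['ee_pos'][:2]-C; a=np.degrees(np.arctan2(p[1],p[0])); F=st['force'][:2]; u=p/np.hypot(*p)
    print('t',st['time'],'theta',round(a-PH,2),'r',round(np.hypot(*p),2),'Frad',round(F@u,2),'Ftan',round(F@[-u[1],u[0]],2),'Fz',round(st['force'][2],1))
    out=[]
    for i in range(n):
        q=rad*np.array([np.cos(np.radians(a+step*(i+1))),np.sin(np.radians(a+step*(i+1)))]); out.append(np.round(q-p,1).tolist()); p=q
    print(out)
E
python3 -c "
from h import *
print(grasp()[1]); plan(7)"
```

```text
[593.61089612  15.21455079 114.64198188]
t 3.6 theta -0.05 r 40.06 Frad 2.13 Ftan -0.22 Fz -5.1
[[-1.1, 4.8], [-1.7, 4.6], [-2.2, 4.4], [-2.7, 4.1], [-3.2, 3.7], [-3.6, 3.3], [-4.0, 2.8], [-4.3, 2.3]]
```

Call:
drive_tool:
  rows:
    - [-1.1,4.8,0,0,0,0,0]
    - [-1.7,4.6,0,0,0,0,0]
    - [-2.2,4.4,0,0,0,0,0]
    - [-2.7,4.1,0,0,0,0,0]
    - [-3.2,3.7,0,0,0,0,0]
    - [-3.6,3.3,0,0,0,0,0]

```text
time: 4.35
ee_pos: [578.3, 38.4, 294.5]
orientation: [3.132, -0.137, -0.017]
force: [1.0, -10.3, -6.1]
width: 0.189
```

```bash
python3 -c "
from h import *
print(grasp()); plan(9)"
```

```text
({'time': 4.35, 'joint_pos': array([ 0.00386372,  0.47647578,  1.54615373, -0.00695015,  1.13019435,
        0.09432786]), 'joint_velocities': array([ 0.03976323, -0.05795035,  0.08795698, -0.01744479, -0.02945079,
        0.04877029]), 'joint_efforts': array([  5.36868498, -62.30966091, -34.06689048,   2.30981961,
         0.58572343,  -0.10493116]), 'ee_pos': array([578.34888534,  38.38579757, 294.54112685]), 'orientation': array([ 3.13173562, -0.13704553, -0.01710009]), 'force': array([  1.0273597 , -10.28118949,  -6.09557035]), 'ft_torque': array([-1.85434907, -0.38129662,  0.06103717]), 'width': 0.18870988478850234}, array([576.33341526,  37.24646258, 114.55601692]))
t 4.35 theta 42.83 r 38.02 Frad -7.51 Ftan -7.1 Fz -6.1
[[-4.0, 5.0], [-5.7, 2.6], [-6.1, 1.6], [-6.2, 0.7], [-6.3, -0.3], [-6.1, -1.3], [-5.9, -2.2], [-5.4, -3.1]]
```

Call:
drive_tool:
  rows:
    - [0,0,0,0,0,0,0]
    - [0,0,0,0,0,0,0]
    - [0,0,0,0,0,0,0]

```text
time: 4.72
ee_pos: [578.1, 38.3, 294.6]
orientation: [3.13, -0.137, -0.015]
force: [1.1, -2.8, -6.0]
width: 0.188
```

```bash
python3 -c "
from h import *
print(grasp()[1],manip.read_state()['orientation']); plan(9)
s=grab('top','top1.png'); print(stage(s,20))
w=grab('wrist','w3.png')
print(proj(w,list(grasp()[1][:2])+[138]),proj(w,[555.5,6,95]))
H=np.hstack([cv2.resize(w['img'],(400,300)),cv2.resize(s['img'][180:310,165:370],(400,300))])
cv2.imwrite('pics/w3b.png',H[:,:,::-1])
"
```

```text
[576.29607936  36.96195565 114.65313815] [ 3.13047885 -0.13729212 -0.01534037]
t 4.725 theta 43.06 r 37.84 Frad -1.52 Ftan -2.61 Fz -6.0
[[-4.0, 5.1], [-5.7, 2.5], [-6.1, 1.6], [-6.2, 0.7], [-6.3, -0.3], [-6.1, -1.3], [-5.9, -2.3], [-5.4, -3.1]]
((448.86590576171875, 219.12771606445312), (41.05121994018555, 182.74945068359375), 9.588472366333008)
[325.9405914  338.91510021] [288.26582075 359.79900274]
```

View pics/w3b.png

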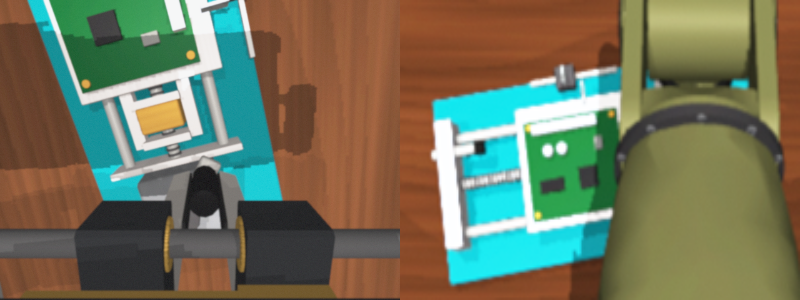

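The arm hides the crank end from the top camera. The far end of the stage looks unmoved. The handle sits between the pads. I refine the circle centre from relaxed poses as I go.

Call:
drive_tool:
  rows:
    - [-4.3,2.4,0,0,0,0,0]
    - [-4.6,1.9,0,0,0,0,0]
    - [-4.8,1.3,0,0,0,0,0]
    - [-4.9,0.7,0,0,0,0,0]
    - [0,0,0,0,0,0,0]
    - [0,0,0,0,0,0,0]

```text
time: 5.58
ee_pos: [559.7, 44.1, 294.7]
orientation: [3.129, -0.138, -0.008]
force: [2.9, -4.4, -7.8]
width: 0.19
```

```bash
python3 -c "
from h import *
print(grasp()[1],manip.read_state()['orientation'],manip.read_state()['force'])
w=grab('wrist','w4.png')
for f in('w2','w3','w4'):
    g=cv2.imread(f'pics/{f}.png').max(2); m=(g<45).astype(np.uint8)
    print(f,[ (r,np.flatnonzero(m[r,290:365]).min()+290 if m[r,290:365].any() else None, np.flatnonzero(m[r,290:365]).max()+290 if m[r,290:365].any() else None, g[r,326]) for r in range(255,365,8)])
"
```

```text
[558.6931751   42.45090502 114.67512092] [ 3.12892046 -0.13796064 -0.00822961] [ 2.87995825 -4.36310807 -7.77838744]
w2 [(255, None, None, np.uint8(147)), (263, None, None, np.uint8(156)), (271, np.int64(315), np.int64(339), np.uint8(35)), (279, np.int64(311), np.int64(344), np.uint8(31)), (287, np.int64(304), np.int64(350), np.uint8(18)), (295, np.int64(302), np.int64(351), np.uint8(27)), (303, np.int64(301), np.int64(353), np.uint8(37)), (311, np.int64(300), np.int64(354), np.uint8(40)), (319, np.int64(298), np.int64(355), np.uint8(39)), (327, np.int64(297), np.int64(357), np.uint8(32)), (335, np.int64(296), np.int64(358), np.uint8(36)), (343, np.int64(295), np.int64(359), np.uint8(33)), (351, np.int64(294), np.int64(361), np.uint8(123)), (359, np.int64(295), np.int64(359), np.uint8(134))]
w3 [(255, None, None, np.uint8(202)), (263, None, None, np.uint8(185)), (271, np.int64(314), np.int64(339), np.uint8(28)), (279, np.int64(310), np.int64(349), np.uint8(29)), (287, np.int64(304), np.int64(350), np.uint8(24)), (295, np.int64(302), np.int64(352), np.uint8(30)), (303, np.int64(301), 
[... 374 characters left out ...]
p.uint8(187))]
w4 [(255, None, None, np.uint8(172)), (263, None, None, np.uint8(172)), (271, np.int64(315), np.int64(339), np.uint8(35)), (279, np.int64(305), np.int64(349), np.uint8(28)), (287, np.int64(304), np.int64(350), np.uint8(22)), (295, np.int64(303), np.int64(352), np.uint8(29)), (303, np.int64(301), np.int64(353), np.uint8(29)), (311, np.int64(300), np.int64(354), np.uint8(39)), (319, np.int64(298), np.int64(356), np.uint8(30)), (327, np.int64(297), np.int64(357), np.uint8(38)), (335, np.int64(296), np.int64(358), np.uint8(33)), (343, np.int64(294), np.int64(360), np.uint8(30)), (351, np.int64(293), np.int64(361), np.uint8(112)), (359, np.int64(293), np.int64(360), np.uint8(112))]
```

The handle does not slip in the jaws: its pixel edges are identical in all three images. Three relaxed poses fit a 40 mm circle centred at (555.5, 2.8) in grasp-point terms.

```bash
cat >> h.py <<'E'
C=np.array([555.5,2.75])
A0=18.1
def plan(step,n=8,rad=40):
    st,g=grasp(); p=g[:2]-C; a=np.degrees(np.arctan2(p[1],p[0])); F=st['force'][:2]; u=p/np.hypot(*p)
    print('t',round(st['time'],2),'world ang',round(a,2),'r',round(np.hypot(*p),2),'Frad',round(F@u,2),'Ftan',round(F@[-u[1],u[0]],2),'F',st['force'].round(1),'z',round(st['ee_pos'][2],1))
    out=[]
    for i in range(n):
        q=rad*np.array([np.cos(np.radians(a+step*(i+1))),np.sin(np.radians(a+step*(i+1)))]); out.append(np.round(q-p,1).tolist()); p=q
    print(out)
E
python3 -c "
from h import *
plan(9)"
```

```text
t 5.62 world ang 85.4 r 39.85 Frad -2.96 Ftan -2.61 F [ 2.4 -3.2 -6.7] z 294.7
[[-6.3, 0.2], [-6.2, -1.0], [-6.0, -1.9], [-5.6, -2.8], [-5.1, -3.7], [-4.4, -4.4], [-3.7, -5.1], [-2.9, -5.6]]
```

Call:
drive_tool:
  rows:
    - [-6.3,0.2,0,0,0,0,0]
    - [-6.2,-1.0,0,0,0,0,0]
    - [-6.0,-1.9,0,0,0,0,0]
    - [-5.6,-2.8,0,0,0,0,0]
    - [-5.1,-3.7,0,0,0,0,0]
    - [-4.4,-4.4,0,0,0,0,0]
    - [-3.7,-5.1,0,0,0,0,0]
    - [-2.9,-5.6,0,0,0,0,0]

```text
time: 6.62
ee_pos: [519.8, 21.6, 294.8]
orientation: [3.135, -0.137, 0.005]
force: [5.4, 4.4, -8.1]
width: 0.191
```

```bash
python3 -c "
from h import *
print(grasp()[1]);plan(9)"
```

```text
[520.32588068  20.92505374 114.76714227]
t 6.62 world ang 152.67 r 39.59 Frad -2.79 Ftan -6.43 F [ 5.4  4.4 -8.1] z 294.8
[[-2.8, -5.6], [-1.5, -6.1], [-0.5, -6.3], [0.5, -6.3], [1.4, -6.1], [2.4, -5.8], [3.2, -5.4], [4.0, -4.8]]
```

Call:
drive_tool:
  rows:
    - [-2.8,-5.6,0,0,0,0,0]
    - [-1.5,-6.1,0,0,0,0,0]
    - [-0.5,-6.3,0,0,0,0,0]
    - [0.5,-6.3,0,0,0,0,0]
    - [1.4,-6.1,0,0,0,0,0]
    - [2.4,-5.8,0,0,0,0,0]
    - [3.2,-5.4,0,0,0,0,0]
    - [4.0,-4.8,0,0,0,0,0]

```text
time: 7.62
ee_pos: [524.2, -20.5, 294.5]
orientation: [-3.131, 0.132, 0.016]
force: [-12.1, -0.0, 3.2]
width: 0.188
```

```bash
python3 -c "
from h import *
print(grasp()[1]);plan(9)"
```

```text
[522.42411342 -19.02642803 114.55151629]
t 7.62 world ang -146.64 r 39.6 Frad 10.13 Ftan -6.62 F [-12.1  -0.    3.2] z 294.5
[[3.5, -5.2], [4.6, -4.3], [5.2, -3.5], [5.7, -2.7], [6.0, -1.7], [6.2, -0.8], [6.3, 0.2], [6.2, 1.2]]
```

Call:
drive_tool:
  rows:
    - [2.9,-5.5,0,0,0,0,0]
    - [4.5,-4.4,0,0,0,0,0]
    - [5.2,-3.5,0,0,0,0,0]
    - [5.7,-2.7,0,0,0,0,0]
    - [6.0,-1.7,0,0,0,0,0]
    - [6.2,-0.8,0,0,0,0,0]
    - [6.3,0.2,0,0,0,0,0]
    - [6.2,1.2,0,0,0,0,0]

```text
time: 8.62
ee_pos: [564.8, -38.1, 294.7]
orientation: [-3.132, 0.128, 0.046]
force: [-4.3, -11.4, -2.8]
width: 0.187
```

```bash
sed -i 's/^C=np.array(\[555.5,2.75\])/C=np.array([555.0,2.5])/' h.py; python3 -c "
from h import *
print(grasp()[1]);plan(7)"
```

```text
[559.52968521 -36.81000323 114.81593302]
t 8.62 world ang -83.43 r 39.57 Frad 10.82 Ftan -5.61 F [ -4.3 -11.4  -2.8] z 294.7
[[4.9, 0.4], [4.7, 1.4], [4.5, 2.0], [4.2, 2.5], [3.8, 3.0], [3.4, 3.5], [3.0, 3.9], [2.5, 4.2]]
```

```bash
cat >> h.py <<'E'
C=np.array([554.8,1.7])
def plan(step,n=8,rad=40,k=4):
    st,g=grasp(); p=g[:2]-C; a=np.degrees(np.arctan2(p[1],p[0])); F=st['force'][:2]; u=p/np.hypot(*p)
    print('t',round(st['time'],2),'g',g.round(1),'world ang',round(a,2),'r',round(np.hypot(*p),2),'Frad',round(F@u,2),'Ftan',round(F@[-u[1],u[0]],2),'F',st['force'].round(1))
    d=(g-st['ee_pos'])/180; w=np.degrees(np.cross(d,[0,0,-1])); sh=180*d[:2]
    for i in range(n):
        q=rad*np.array([np.cos(np.radians(a+step*(i+1))),np.sin(np.radians(a+step*(i+1)))]); s=q-p+(sh/k if i<k else 0); p=q
        print([*np.round(s,1).tolist(),0,*(np.round(w[:2]/k,1).tolist() if i<k else [0,0]),0,0],end=', ')
    print()
E
python3 -c "
from h import *
plan(7)"
```

```text
t 8.62 g [559.5 -36.8 114.8] world ang -83.0 r 38.8 Frad 10.77 Ftan -5.69 F [ -4.3 -11.4  -2.8]
[3.6, 0.0, 0, -0.1, -0.4, 0, 0], [3.3, 1.8, 0, -0.1, -0.4, 0, 0], [3.1, 2.4, 0, -0.1, -0.4, 0, 0], [2.8, 2.9, 0, -0.1, -0.4, 0, 0], [3.8, 3.0, 0, 0, 0, 0, 0], [3.4, 3.5, 0, 0, 0, 0, 0], [3.0, 3.9, 0, 0, 0, 0, 0], [2.5, 4.2, 0, 0, 0, 0, 0],
```

Call:
drive_tool:
  rows:
    - [3.6,0.0,0,-0.1,-0.4,0,0]
    - [3.3,1.8,0,-0.1,-0.4,0,0]
    - [3.1,2.4,0,-0.1,-0.4,0,0]
    - [2.8,2.9,0,-0.1,-0.4,0,0]
    - [3.8,3.0,0,0,0,0,0]
    - [3.4,3.5,0,0,0,0,0]
    - [3.0,3.9,0,0,0,0,0]
    - [2.5,4.2,0,0,0,0,0]

```text
time: 9.62
ee_pos: [589.9, -18.9, 294.9]
orientation: [3.132, -0.13, -0.012]
force: [2.5, -8.9, -6.7]
width: 0.188
```

```bash
python3 -c "
from h import *
plan(6)"
```

```text
t 9.62 g [588.5 -20.1 114.9] world ang -32.9 r 40.08 Frad 6.96 Ftan -6.08 F [ 2.5 -8.9 -6.7]
[1.7, 3.4, 0, 0.1, -0.1, 0, 0], [1.3, 3.5, 0, 0.1, -0.1, 0, 0], [0.9, 3.7, 0, 0.1, -0.1, 0, 0], [0.5, 3.8, 0, 0.1, -0.1, 0, 0], [0.4, 4.2, 0, 0, 0, 0, 0], [-0.0, 4.2, 0, 0, 0, 0, 0], [-0.4, 4.2, 0, 0, 0, 0, 0], [-0.9, 4.1, 0, 0, 0, 0, 0],
```

```bash
python3 -c "
from h import *
s=grab('top','top2.png'); cv2.imwrite('pics/c2.png',cv2.resize(s['img'][195:305,175:285,::-1],None,fx=5,fy=5,interpolation=cv2.INTER_CUBIC))
o=onz(s,200,240,45)
print('mm/px col',np.linalg.norm(onz(s,210,240,45)-o)/10)
"
```

```text
mm/px col 2.169253308723273
```

View pics/c2.png

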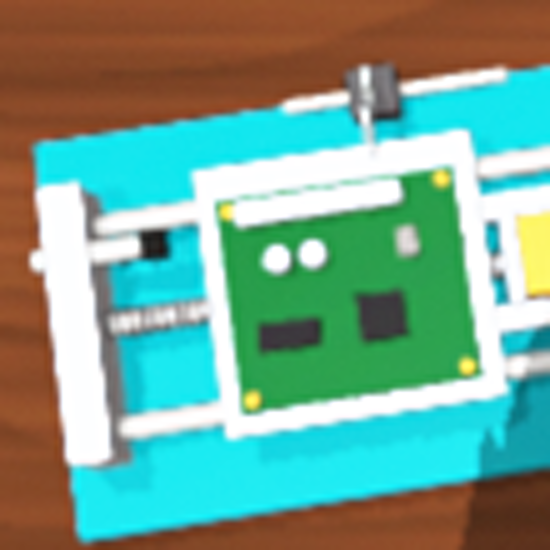

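The blade (371) is now almost in line with the pointer (367). The buffer face (170) is about 7 px, or 15 mm, short of the carrier edge (205). I wind about 110° more before creeping.

Call:
drive_tool:
  rows:
    - [2.0,4.1,0,0.1,-0.1,0,0]
    - [1.6,4.4,0,0.1,-0.1,0,0]
    - [1.1,4.7,0,0.1,-0.1,0,0]
    - [0.6,4.9,0,0.1,-0.1,0,0]
    - [0.3,5.2,0,0,0,0,0]
    - [-0.3,5.2,0,0,0,0,0]
    - [-0.9,5.1,0,0,0,0,0]
    - [-1.6,5.0,0,0,0,0,0]

```text
time: 10.68
ee_pos: [593.2, 18.7, 294.7]
orientation: [3.134, -0.133, -0.002]
force: [1.6, -6.1, -6.4]
width: 0.187
```

```bash
python3 -c "
from h import *
plan(7)"
```

```text
t 10.68 g [592.9  17.9 114.7] world ang 22.99 r 41.37 Frad -0.89 Ftan -6.21 F [ 1.6 -6.1 -6.4]
[-3.5, 3.6, 0, 0.1, -0.0, 0, 0], [-2.8, 3.9, 0, 0.1, -0.0, 0, 0], [-3.3, 3.5, 0, 0.1, -0.0, 0, 0], [-3.7, 3.1, 0, 0.1, -0.0, 0, 0], [-4.0, 2.8, 0, 0, 0, 0, 0], [-4.3, 2.3, 0, 0, 0, 0, 0], [-4.5, 1.8, 0, 0, 0, 0, 0], [-4.7, 1.2, 0, 0, 0, 0, 0],
```

```bash
echo 'C=np.array([555.3,2.2])' >> h.py; python3 -c "
from h import *
plan(7,rad=40.4)"
```

```text
t 10.68 g [592.9  17.9 114.7] world ang 22.62 r 40.71 Frad -0.85 Ftan -6.22 F [ 1.6 -6.1 -6.4]
[-2.5, 4.1, 0, 0.1, -0.0, 0, 0], [-2.8, 3.9, 0, 0.1, -0.0, 0, 0], [-3.3, 3.6, 0, 0.1, -0.0, 0, 0], [-3.7, 3.2, 0, 0.1, -0.0, 0, 0], [-4.0, 2.9, 0, 0, 0, 0, 0], [-4.3, 2.4, 0, 0, 0, 0, 0], [-4.6, 1.8, 0, 0, 0, 0, 0], [-4.8, 1.3, 0, 0, 0, 0, 0],
```

Call:
drive_tool:
  rows:
    - [-2.5,4.1,0,0.1,0,0,0]
    - [-2.8,3.9,0,0.1,0,0,0]
    - [-3.3,3.6,0,0.1,0,0,0]
    - [-3.7,3.2,0,0.1,0,0,0]
    - [-4.0,2.9,0,0,0,0,0]
    - [-4.3,2.4,0,0,0,0,0]

```text
time: 11.42
ee_pos: [572.6, 38.8, 294.8]
orientation: [-3.138, 0.133, -0.001]
force: [4.2, -5.5, -7.8]
width: 0.188
```

```bash
python3 -c "
from h import *
plan(5,rad=40.4)
s=grab('top','top3.png')
for f in ('top2','top3'):
    g=cv2.imread(f'pics/{f}.png'); print(f,[ (r,g[r,203:220].max(1).tolist()) for r in (243,244,245)])
"
```

```text
t 11.43 g [572.7  39.  114.8] world ang 64.69 r 40.7 Frad -3.13 Ftan -6.16 F [ 4.2 -5.5 -7.8]
[-3.4, 1.1, 0, -0.0, 0.0, 0, 0], [-3.3, 1.1, 0, -0.0, 0.0, 0, 0], [-3.4, 0.8, 0, -0.0, 0.0, 0, 0], [-3.5, 0.5, 0, -0.0, 0.0, 0, 0], [-3.5, 0.2, 0, 0, 0, 0, 0], [-3.5, -0.1, 0, 0, 0, 0, 0], [-3.5, -0.4, 0, 0, 0, 0, 0], [-3.4, -0.7, 0, 0, 0, 0, 0], 
top2 [(243, [84, 37, 40, 40, 35, 113, 196, 223, 223, 228, 230, 236, 253, 255, 255, 255, 176]), (244, [101, 40, 41, 41, 31, 87, 190, 233, 231, 231, 231, 235, 253, 255, 255, 255, 189]), (245, [106, 40, 35, 33, 29, 86, 190, 233, 232, 231, 230, 235, 252, 255, 255, 255, 207])]
top3 [(243, [91, 37, 41, 41, 36, 114, 195, 230, 253, 255, 255, 255, 176, 153, 155, 155, 156]), (244, [102, 40, 40, 41, 32, 87, 190, 235, 252, 255, 255, 255, 183, 155, 154, 156, 156]), (245, [105, 40, 35, 34, 30, 87, 189, 235, 250, 255, 255, 255, 193, 156, 155, 157, 157])]
```

Call:
drive_tool:
  rows:
    - [-3.4,1.2,0,0,0,0,0]
    - [-3.3,1.1,0,0,0,0,0]
    - [-3.4,0.8,0,0,0,0,0]
    - [-3.5,0.5,0,0,0,0,0]

```text
time: 11.98
ee_pos: [558.8, 42.6, 294.8]
orientation: [-3.139, 0.133, -0.004]
force: [6.1, -4.8, -7.6]
width: 0.188
```

```bash
python3 -c "
from h import *
plan(5,rad=40.4)
"
```

```text
t 11.97 g [559.3  42.6 114.8] world ang 84.37 r 40.57 Frad -4.19 Ftan -6.55 F [ 6.1 -4.8 -7.6]
[-3.4, 0.0, 0, -0.0, 0.0, 0, 0], [-3.4, -0.1, 0, -0.0, 0.0, 0, 0], [-3.4, -0.4, 0, -0.0, 0.0, 0, 0], [-3.3, -0.7, 0, -0.0, 0.0, 0, 0], [-3.4, -1.0, 0, 0, 0, 0, 0], [-3.3, -1.3, 0, 0, 0, 0, 0], [-3.1, -1.6, 0, 0, 0, 0, 0], [-3.0, -1.9, 0, 0, 0, 0, 0],
```

Call:
drive_tool:
  rows:
    - [-3.4,0,0,0,0,0,0]
    - [-3.4,-0.1,0,0,0,0,0]
    - [-3.4,-0.4,0,0,0,0,0]

```text
time: 12.35
ee_pos: [548.8, 42.2, 294.7]
orientation: [-3.138, 0.132, -0.008]
force: [6.7, -4.4, -9.0]
width: 0.189
```

```bash
python3 -c "
from h import *
plan(5,rad=40.4)
s=grab('top','top4.png')
g=cv2.imread('pics/top4.png'); print([ (r,g[r,203:220].max(1).tolist()) for r in (243,244,245)])
"
```

```text
t 12.35 g [549.7  42.3 114.7] world ang 97.95 r 40.47 Frad -5.26 Ftan -5.99 F [ 6.7 -4.4 -9. ]
[-3.2, -0.7, 0, -0.0, 0.1, 0, 0], [-3.2, -0.9, 0, -0.0, 0.1, 0, 0], [-3.1, -1.2, 0, -0.0, 0.1, 0, 0], [-3.0, -1.5, 0, -0.0, 0.1, 0, 0], [-3.0, -1.8, 0, 0, 0, 0, 0], [-2.9, -2.0, 0, 0, 0, 0, 0], [-2.7, -2.3, 0, 0, 0, 0, 0], [-2.5, -2.5, 0, 0, 0, 0, 0], 
[(243, [83, 37, 42, 40, 36, 110, 198, 255, 255, 255, 237, 163, 153, 155, 154, 155, 155]), (244, [101, 40, 41, 40, 30, 86, 196, 255, 255, 255, 249, 166, 153, 155, 155, 156, 156]), (245, [106, 40, 35, 35, 30, 86, 201, 255, 255, 255, 255, 169, 152, 156, 156, 156, 156])]
```

Call:
drive_tool:
  rows:
    - [-3.3,-0.8,0,0,0,0,0]
    - [-3.3,-1.0,0,0,0,0,0]
    - [-3.2,-1.3,0,0,0,0,0]

```text
time: 12.78
ee_pos: [539.0, 39.5, 294.7]
orientation: [-3.137, 0.132, -0.012]
force: [6.8, -1.6, -9.8]
width: 0.188
```

```bash
python3 -c "
from h import *
plan(5,rad=40.4)
"
```

```text
t 12.78 g [540.4  39.7 114.7] world ang 111.64 r 40.33 Frad -4.02 Ftan -5.73 F [ 6.8 -1.6 -9.8]
[-2.9, -1.3, 0, -0.0, 0.1, 0, 0], [-2.7, -1.7, 0, -0.0, 0.1, 0, 0], [-2.6, -1.9, 0, -0.0, 0.1, 0, 0], [-2.4, -2.2, 0, -0.0, 0.1, 0, 0], [-2.5, -2.5, 0, 0, 0, 0, 0], [-2.3, -2.7, 0, 0, 0, 0, 0], [-2.1, -2.9, 0, 0, 0, 0, 0], [-1.8, -3.0, 0, 0, 0, 0, 0],
```

Call:
drive_tool:
  rows:
    - [-3.1,-1.4,0,0,0,0,0]
    - [-2.9,-1.8,0,0,0.1,0,0]
    - [-2.8,-2.0,0,0,0.1,0,0]

```text
time: 13.15
ee_pos: [530.6, 34.6, 294.8]
orientation: [-3.136, 0.132, -0.012]
force: [8.5, -2.5, -11.2]
width: 0.187
```

```bash
python3 -c "
from h import *
plan(5,rad=40.4)
s=grab('top','top5.png')
g=cv2.imread('pics/top5.png'); print([ (r,g[r,203:220].max(1).tolist()) for r in (243,244,245)])
"
```

```text
t 13.15 g [532.1  35.  114.8] world ang 125.29 r 40.24 Frad -6.89 Ftan -5.49 F [  8.5  -2.5 -11.2]
[-2.5, -1.9, 0, -0.0, 0.1, 0, 0], [-2.2, -2.3, 0, -0.0, 0.1, 0, 0], [-2.0, -2.5, 0, -0.0, 0.1, 0, 0], [-1.8, -2.7, 0, -0.0, 0.1, 0, 0], [-1.9, -3.0, 0, 0, 0, 0, 0], [-1.6, -3.1, 0, 0, 0, 0, 0], [-1.3, -3.3, 0, 0, 0, 0, 0], [-1.0, -3.4, 0, 0, 0, 0, 0], 
[(243, [83, 36, 41, 39, 36, 140, 255, 255, 255, 232, 160, 153, 154, 154, 155, 155, 154]), (244, [103, 42, 39, 39, 26, 95, 252, 255, 255, 249, 165, 151, 155, 155, 154, 156, 156]), (245, [107, 40, 33, 34, 26, 99, 251, 255, 255, 255, 169, 152, 154, 155, 155, 156, 156])]
```

Call:
drive_tool:
  rows:
    - [-2.3,-2.3,-0.2,0,0.1,0,0]
    - [-2.2,-2.4,-0.2,0,0.1,0,0]
    - [-2.0,-2.6,0,0,0.1,0,0]

```text
time: 13.58
ee_pos: [524.5, 28.2, 294.8]
orientation: [-3.134, 0.131, -0.01]
force: [6.6, 0.7, -10.8]
width: 0.189
```

```bash
python3 -c "
from h import *
plan(5,rad=40)
"
```

```text
t 13.57 g [525.6  29.  114.8] world ang 137.86 r 39.99 Frad -4.4 Ftan -4.91 F [  6.6   0.7 -10.8]
[-1.9, -2.5, 0, -0.1, 0.1, 0, 0], [-1.7, -2.7, 0, -0.1, 0.1, 0, 0], [-1.4, -2.8, 0, -0.1, 0.1, 0, 0], [-1.2, -3.0, 0, -0.1, 0.1, 0, 0], [-1.2, -3.3, 0, 0, 0, 0, 0], [-0.9, -3.4, 0, 0, 0, 0, 0], [-0.6, -3.4, 0, 0, 0, 0, 0], [-0.3, -3.5, 0, 0, 0, 0, 0],
```

Call:
drive_tool:
  rows:
    - [-1.8,-2.6,0,-0.1,0.1,0,0]
    - [-1.6,-2.8,0,-0.1,0.1,0,0]
    - [-1.3,-2.9,0,-0.1,0.1,0,0]

```text
time: 13.95
ee_pos: [520.1, 21.3, 294.7]
orientation: [-3.135, 0.131, -0.005]
force: [4.9, 2.2, -9.4]
width: 0.189
```

```bash
python3 -c "
from h import *
plan(5,rad=39.8)
"
```

```text
t 13.95 g [520.7  21.9 114.7] world ang 150.42 r 39.81 Frad -3.18 Ftan -4.39 F [ 4.9  2.2 -9.4]
[-1.4, -3.0, 0, -0.0, 0.0, 0, 0], [-1.2, -3.1, 0, -0.0, 0.0, 0, 0], [-0.9, -3.2, 0, -0.0, 0.0, 0, 0], [-0.6, -3.2, 0, -0.0, 0.0, 0, 0], [-0.4, -3.4, 0, 0, 0, 0, 0], [-0.1, -3.5, 0, 0, 0, 0, 0], [0.2, -3.5, 0, 0, 0, 0, 0], [0.5, -3.4, 0, 0, 0, 0, 0],
```

Call:
drive_tool:
  rows:
    - [-1.4,-3.0,0,0,0,0,0]
    - [-1.2,-3.1,0,0,0,0,0]
    - [-0.9,-3.2,0,0,0,0,0]

```text
time: 14.32
ee_pos: [516.8, 13.7, 294.7]
orientation: [-3.131, 0.13, -0.007]
force: [4.2, 4.5, -8.6]
width: 0.188
```

```bash
python3 -c "
from h import *
plan(5,rad=39.8)
s=grab('top','top6.png')
g=cv2.imread('pics/top6.png'); print([ (r,g[r,200:220].max(1).tolist()) for r in (236,243,244,245)])
"
```

```text
t 14.32 g [517.7  15.1 114.7] world ang 161.1 r 39.74 Frad -2.47 Ftan -5.64 F [ 4.2  4.5 -8.6]
[-0.8, -3.0, 0, -0.1, 0.1, 0, 0], [-0.5, -3.1, 0, -0.1, 0.1, 0, 0], [-0.2, -3.1, 0, -0.1, 0.1, 0, 0], [0.1, -3.1, 0, -0.1, 0.1, 0, 0], [0.2, -3.5, 0, 0, 0, 0, 0], [0.5, -3.4, 0, 0, 0, 0, 0], [0.8, -3.4, 0, 0, 0, 0, 0], [1.1, -3.3, 0, 0, 0, 0, 0], 
[(236, [228, 226, 227, 228, 233, 239, 248, 254, 255, 255, 240, 211, 214, 213, 208, 223, 240, 248, 250, 253]), (243, [253, 255, 238, 83, 35, 36, 61, 207, 255, 255, 255, 205, 155, 153, 154, 153, 154, 155, 154, 154]), (244, [255, 255, 243, 102, 39, 37, 52, 174, 255, 255, 255, 215, 157, 153, 155, 155, 156, 154, 155, 154]), (245, [254, 253, 221, 106, 39, 31, 38, 134, 254, 255, 255, 218, 157, 153, 155, 155, 155, 156, 154, 156])]
```

Call:
drive_tool:
  rows:
    - [-0.8,-3.2,0,-0.1,0.1,0,0]
    - [-0.5,-3.3,0,-0.1,0.1,0,0]

```text
time: 14.62
ee_pos: [515.7, 8.5, 294.7]
orientation: [-3.131, 0.129, -0.005]
force: [6.4, 6.9, -9.8]
width: 0.187
```

```bash
python3 -c "
from h import *
plan(5,rad=39.8)
"
```

```text
t 14.62 g [516.4  10.  114.8] world ang 168.72 r 39.68 Frad -4.87 Ftan -8.05 F [ 6.4  6.9 -9.8]
[-0.5, -3.0, 0, -0.1, 0.1, 0, 0], [-0.1, -3.1, 0, -0.1, 0.1, 0, 0], [0.2, -3.1, 0, -0.1, 0.1, 0, 0], [0.5, -3.1, 0, -0.1, 0.1, 0, 0], [0.7, -3.4, 0, 0, 0, 0, 0], [1.0, -3.3, 0, 0, 0, 0, 0], [1.3, -3.2, 0, 0, 0, 0, 0], [1.5, -3.1, 0, 0, 0, 0, 0],
```

The tangential force rose from 4.4 to 8.1 N over the last 13 mm of path, so that is the buffer, at roughly 30 N. One more small nudge to confirm, then back.

Call:
drive_tool:
  rows:
    - [-0.2,-2.2,0,-0.1,0.1,0,0]

```text
time: 14.75
ee_pos: [515.7, 7.2, 294.7]
orientation: [-3.13, 0.129, -0.004]
force: [6.5, 7.4, -9.3]
width: 0.189
```

```bash
python3 -c "
from h import *
plan(-8,rad=40)
s=grab('top','top7.png')
"
```

```text
t 14.75 g [516.2   8.7 114.8] world ang 170.56 r 39.64 Frad -5.18 Ftan -8.38 F [ 6.5  7.4 -9.3]
[1.1, 5.9, 0, -0.1, 0.0, 0, 0], [2.2, 5.6, 0, -0.1, 0.0, 0, 0], [2.9, 5.2, 0, -0.1, 0.0, 0, 0], [3.5, 4.8, 0, -0.1, 0.0, 0, 0], [4.0, 3.9, 0, 0, 0, 0, 0], [4.5, 3.3, 0, 0, 0, 0, 0], [4.9, 2.7, 0, 0, 0, 0, 0], [5.2, 2.0, 0, 0, 0, 0, 0],
```

Call:
drive_tool:
  rows:
    - [1.3,5.9,0,-0.1,0,0,0]
    - [2.2,5.6,0,-0.1,0,0,0]
    - [2.9,5.2,0,-0.1,0,0,0]
    - [3.5,4.8,0,-0.1,0,0,0]
    - [4.0,3.9,0,0,0,0,0]
    - [4.5,3.3,0,0,0,0,0]
    - [4.9,2.7,0,0,0,0,0]
    - [5.2,2.0,0,0,0,0,0]

```text
time: 15.8
ee_pos: [545.8, 42.0, 294.6]
orientation: [3.138, -0.129, 0.002]
force: [0.6, -7.6, -6.1]
width: 0.191
```

```bash
python3 -c "
from h import *
plan(-8,rad=40)
"
```

```text
t 15.8 g [546.   41.7 114.6] world ang 103.19 r 40.6 Frad -7.55 Ftan 1.19 F [ 0.6 -7.6 -6.1]
[5.7, 0.2, 0, 0.0, 0.0, 0, 0], [5.6, 0.0, 0, 0.0, 0.0, 0, 0], [5.6, -0.7, 0, 0.0, 0.0, 0, 0], [5.5, -1.5, 0, 0.0, 0.0, 0, 0], [5.1, -2.2, 0, 0, 0, 0, 0], [4.8, -2.9, 0, 0, 0, 0, 0], [4.3, -3.5, 0, 0, 0, 0, 0], [3.8, -4.1, 0, 0, 0, 0, 0],
```

Ftan is only about 1 N, so the nut is in the slack as expected. I continue with a slightly smaller radius.

Call:
drive_tool:
  rows:
    - [5.6,-0.5,0,0,0,0,0]
    - [5.6,-0.3,0,0,0,0,0]
    - [5.6,-0.9,0,0,0,0,0]
    - [5.5,-1.6,0,0,0,0,0]
    - [5.1,-2.3,0,0,0,0,0]
    - [4.8,-2.9,0,0,0,0,0]
    - [4.3,-3.5,0,0,0,0,0]
    - [3.8,-4.1,0,0,0,0,0]

```text
time: 16.8
ee_pos: [587.2, 28.5, 294.6]
orientation: [-3.135, 0.126, 0.013]
force: [-4.5, 3.5, -2.5]
width: 0.187
```

```bash
python3 -c "
from h import *
plan(-7,rad=40)
"
```

```text
t 16.8 g [585.7  29.2 114.6] world ang 41.6 r 40.71 Frad -1.0 Ftan 5.61 F [-4.5  3.5 -2.5]
[2.1, -4.1, 0, -0.1, -0.1, 0, 0], [2.1, -4.0, 0, -0.1, -0.1, 0, 0], [1.6, -4.3, 0, -0.1, -0.1, 0, 0], [1.1, -4.5, 0, -0.1, -0.1, 0, 0], [0.9, -4.8, 0, 0, 0, 0, 0], [0.3, -4.9, 0, 0, 0, 0, 0], [-0.3, -4.9, 0, 0, 0, 0, 0], [-0.9, -4.8, 0, 0, 0, 0, 0],
```

Call:
drive_tool:
  rows:
    - [2.4,-4.0,0,-0.1,-0.1,0,0]
    - [2.1,-4.0,0,-0.1,-0.1,0,0]
    - [1.6,-4.3,0,-0.1,-0.1,0,0]
    - [1.1,-4.5,0,-0.1,-0.1,0,0]
    - [0.9,-4.8,0,0,0,0,0]
    - [0.3,-4.9,0,0,0,0,0]
    - [0,0,0,0,0,0,0]
    - [0,0,0,0,0,0,0]

```text
time: 17.8
ee_pos: [596.8, 4.3, 294.6]
orientation: [-3.136, 0.123, 0.008]
force: [-2.8, 2.8, -3.7]
width: 0.186
```

```bash
python3 -c "
from h import *
plan(-7,rad=40)
"
```

```text
t 17.8 g [595.9   4.9 114.6] world ang 3.86 r 40.74 Frad -2.57 Ftan 2.97 F [-2.8  2.8 -3.7]
[-0.9, -4.8, 0, -0.1, -0.1, 0, 0], [-0.8, -4.7, 0, -0.1, -0.1, 0, 0], [-1.4, -4.6, 0, -0.1, -0.1, 0, 0], [-1.9, -4.4, 0, -0.1, -0.1, 0, 0], [-2.3, -4.3, 0, 0, 0, 0, 0], [-2.8, -4.0, 0, 0, 0, 0, 0], [-3.2, -3.6, 0, 0, 0, 0, 0], [-3.7, -3.2, 0, 0, 0, 0, 0],
```

Call:
drive_tool:
  rows:
    - [0,0,0,0,0,0,0.4]
    - [0,0,0,0,0,0,0.4]
    - [0,0,20,0,0,0,0.4]
    - [0,0,25,0,0,0,0.4]
    - [0,10,10,0,0,0,0.4]
    - [0,20,0,0,0,0,0.4]
    - [0,30,0,0,0,0,0.4]
    - [0,30,0,0,0,0,0.4]

```text
time: 18.8
ee_pos: [597.1, 97.9, 350.8]
orientation: [-3.137, 0.127, 0.002]
force: [-0.2, -1.5, -0.2]
width: 0.398
```

```bash
python3 -c "
from h import *
s=snapshot('top'); s2={k:s[k] for k in('camera_matrix','pose')}
print('pointer',onz(s2,248.4,211,64)); print(grasp()[0]['ee_pos'],grasp()[0]['force'],grasp()[0]['orientation'])
w=grab('wrist','w5.png'); print(w['pose'][:3,3], proj(w,onz(s2,248.4,211,64)))
print(stage(s,20))
"
```

```text
pointer [611.57182484 179.85809027  64.        ]
[596.80062181 101.0375844  350.59730042] [-0.61233653  2.86956581  0.04140051] [-3.13690005e+00  1.23742720e-01  2.29351967e-03]
[602.23906051 169.06656267 330.71722061] [341.55467004 117.6392788 ]
((559.0189819335938, -19.025238037109375), (179.83518981933594, 50.21895217895508), 9.392548561096191)
```

Call:
drive_tool:
  rows:
    - [5,6,-12,0,0,0,0.4]
    - [5,5,-12,0,0,0,0.4]
    - [0,0,0,0,0,0,0.4]
    - [0,0,0,0,0,0,0.4]

```text
time: 19.4
ee_pos: [607.5, 110.9, 322.6]
orientation: [-3.138, 0.123, 0.007]
force: [1.1, -1.0, 0.1]
width: 0.4
```

```bash
python3 -c "
from h import *
w=grab('wrist','w6.png'); print(w['pose'].round(3).tolist()); u=proj(w,[611.5,180,64]); print(u)
x,y=[int(t) for t in u-[60,45]]; print(x,y)
y=max(y,0);cv2.imwrite('pics/c6.png',cv2.resize(w['img'][y:y+90,x:x+120,::-1],None,fx=6,fy=6,interpolation=cv2.INTER_CUBIC))
"
```

```text
[[0.997, 0.076, 0.022, 612.868], [-0.079, 0.969, 0.234, 178.962], [-0.004, -0.235, 0.972, 302.581], [0.0, 0.0, 0.0, 1.0]]
[326.06015681 135.01389231]
266 90
```

View pics/c6.png

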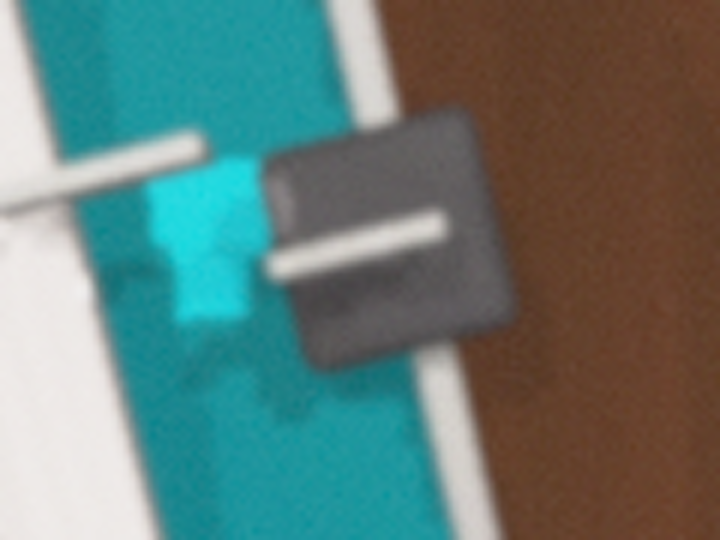

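The crop is clear. The blade's outer end is at (200,145) and the pointer's inner end at (272,266), so the blade is still past the pointer.

```bash
python3 -c "
from h import *
import json
w=snapshot('wrist')
Y=np.array([-.1645,.9864,0])
f=lambda u,v,z: onz(w,266+u/6,90+v/6,z)
b=f(200,145,72);b2=f(10,192,72);p=f(272,266,64);p2=f(440,226,64)
print(b,p,(b-p)@Y, 'dirs',np.degrees(np.arctan2((b-b2)[1],(b-b2)[0])),np.degrees(np.arctan2((p2-p)[1],(p2-p)[0])),'sep x',(p-b)@[.9864,.1645,0])
plan(-7)
"
```

```text
[598.5302608  191.45649099  72.        ] [603.52176059 180.94981614  64.        ] 11.184885784634126 dirs 8.790491333406125 8.472170539560471 sep x 3.1952673822228537
t 19.5 g [606.7 111.2 142.8] world ang 64.74 r 120.48 Frad 0.61 Ftan -0.34 F [ 0.6  0.4 -0.5]
[-30.2, -75.1, 0, -0.0, -0.1, 0, 0], [3.8, -2.8, 0, -0.0, -0.1, 0, 0], [3.4, -3.3, 0, -0.0, -0.1, 0, 0], [3.0, -3.7, 0, -0.0, -0.1, 0, 0], [2.7, -4.1, 0, 0, 0, 0, 0], [2.2, -4.4, 0, 0, 0, 0, 0], [1.6, -4.6, 0, 0, 0, 0, 0], [1.0, -4.8, 0, 0, 0, 0, 0],
```

The blade is 11.1 mm past the pointer; the gap across measures 3.2 mm against 3 expected, so the measurement is consistent. That is about 134° still to go clockwise. I go back and regrip.

Call:
drive_tool:
  rows:
    - [0,0,28,0,0,0,0.4]
    - [-3,-25,4,0,0,0,0.4]
    - [-3,-35,0,0,0,0,0.4]
    - [-3,-30,0,0,0,0,0.4]
    - [-1,-14,0,0,0,0,0.4]
    - [0,0,0,0,0,0,0.4]

```text
time: 20.25
ee_pos: [596.7, 3.4, 358.3]
orientation: [-3.138, 0.125, 0.0]
force: [-0.9, -1.2, -0.1]
width: 0.402
```

Call:
drive_tool:
  rows:
    - [0,0.9,-20,0,0,0,0.4]
    - [0,0,-20,0,0,0,0.4]
    - [0,0,-17,0,0,0,0.4]
    - [0,0,-6,0,0,0,0.4]
    - [0,0,0,0,0,0,0]
    - [0,0,0,0,0,0,0]
    - [0,0,0,0,0,0,0]
    - [0,0,0,0,0,0,0]
  newtons: 15

```text
time: 21.25
ee_pos: [596.4, 8.1, 294.8]
orientation: [-3.137, 0.12, 0.004]
force: [1.1, 1.1, -2.5]
width: 0.19
```

```bash
python3 -c "
from h import *
plan(-8,rad=40.4)
"
```

```text
t 21.25 g [596.    8.5 114.8] world ang 8.76 r 41.14 Frad 1.26 Ftan 0.87 F [ 1.1  1.1 -2.5]
[-0.4, -5.6, 0, -0.0, -0.0, 0, 0], [-0.4, -5.5, 0, -0.0, -0.0, 0, 0], [-1.2, -5.4, 0, -0.0, -0.0, 0, 0], [-2.0, -5.2, 0, -0.0, -0.0, 0, 0], [-2.6, -5.0, 0, 0, 0, 0, 0], [-3.3, -4.6, 0, 0, 0, 0, 0], [-3.9, -4.1, 0, 0, 0, 0, 0], [-4.4, -3.5, 0, 0, 0, 0, 0],
```

The new grip sits 3.6 mm further along y on the handle, so I shift the circle centre accordingly.

```bash
echo 'C=np.array([555.5,5.5])' >> h.py; python3 -c "
from h import *
plan(-8,rad=40.3)
"
```

```text
t 21.25 g [596.    8.5 114.8] world ang 4.19 r 40.57 Frad 1.19 Ftan 0.97 F [ 1.1  1.1 -2.5]
[-0.4, -5.6, 0, -0.0, -0.0, 0, 0], [-0.9, -5.5, 0, -0.0, -0.0, 0, 0], [-1.6, -5.3, 0, -0.0, -0.0, 0, 0], [-2.4, -5.1, 0, -0.0, -0.0, 0, 0], [-3.0, -4.8, 0, 0, 0, 0, 0], [-3.6, -4.3, 0, 0, 0, 0, 0], [-4.2, -3.8, 0, 0, 0, 0, 0], [-4.7, -3.2, 0, 0, 0, 0, 0],
```

Call:
drive_tool:
  rows:
    - [-0.4,-5.6,0,0,0,0,0]
    - [-0.9,-5.5,0,0,0,0,0]
    - [-1.6,-5.3,0,0,0,0,0]
    - [-2.4,-5.1,0,0,0,0,0]
    - [-3.0,-4.8,0,0,0,0,0]
    - [-3.6,-4.3,0,0,0,0,0]
    - [-4.2,-3.8,0,0,0,0,0]
    - [-4.7,-3.2,0,0,0,0,0]

```text
time: 22.25
ee_pos: [577.0, -29.3, 295.0]
orientation: [-3.131, 0.119, -0.015]
force: [6.5, 2.6, -8.1]
width: 0.19
```

```bash
python3 -c "
from h import *
plan(-7,rad=40.3)
"
```

```text
t 22.25 g [578.8 -27.9 115. ] world ang -55.05 r 40.73 Frad 1.58 Ftan 6.87 F [ 6.5  2.6 -8.1]
[-4.0, -1.9, 0, -0.1, 0.1, 0, 0], [-4.0, -1.7, 0, -0.1, 0.1, 0, 0], [-4.2, -1.1, 0, -0.1, 0.1, 0, 0], [-4.4, -0.5, 0, -0.1, 0.1, 0, 0], [-4.9, -0.3, 0, 0, 0, 0, 0], [-4.9, 0.3, 0, 0, 0, 0, 0], [-4.8, 0.9, 0, 0, 0, 0, 0], [-4.7, 1.5, 0, 0, 0, 0, 0],
```

Call:
drive_tool:
  rows:
    - [-4.2,-2.0,0,-0.1,0.1,0,0]
    - [-4.2,-1.7,0,-0.1,0.1,0,0]
    - [-4.3,-1.1,0,-0.1,0.1,0,0]
    - [-4.5,-0.5,0,-0.1,0.1,0,0]
    - [-4.9,-0.3,0,0,0,0,0]
    - [-4.9,0.3,0,0,0,0,0]
    - [-4.8,0.9,0,0,0,0,0]
    - [0,0,0,0,0,0,0]

```text
time: 23.25
ee_pos: [546.1, -34.8, 294.9]
orientation: [-3.137, 0.12, -0.022]
force: [3.2, 1.5, -8.1]
width: 0.193
```

```bash
python3 -c "
from h import *
plan(-7,rad=40.3)
s=grab('top','top8.png');cv2.imwrite('pics/c8.png',s['img'][195:305,175:365,::-1]) 
"
```

```text
t 23.25 g [548.7 -34.5 114.9] world ang -99.66 r 40.55 Frad -2.03 Ftan 2.95 F [ 3.2  1.5 -8.1]
[-4.1, 1.5, 0, -0.0, 0.2, 0, 0], [-4.0, 1.8, 0, -0.0, 0.2, 0, 0], [-3.7, 2.3, 0, -0.0, 0.2, 0, 0], [-3.4, 2.9, 0, -0.0, 0.2, 0, 0], [-3.7, 3.2, 0, 0, 0, 0, 0], [-3.3, 3.7, 0, 0, 0, 0, 0], [-2.8, 4.0, 0, 0, 0, 0, 0], [-2.3, 4.4, 0, 0, 0, 0, 0],
```

Call:
drive_tool:
  rows:
    - [-3.3,1.1,0,0,0.2,0,0]
    - [-3.2,1.4,0,0,0.2,0,0]
    - [-3.0,1.8,0,0,0.2,0,0]
    - [0,0,0,0,0,0,0]

```text
time: 23.8
ee_pos: [537.5, -31.3, 295.0]
orientation: [-3.138, 0.121, -0.011]
force: [4.9, -0.4, -9.3]
width: 0.187
```

```bash
python3 -c "
from h import *
plan(-5,rad=40.3); print(grasp()[0]['ee_pos'])
"
```

```text
t 23.8 g [538.8 -31.2 115. ] world ang -114.48 r 40.35 Frad -1.67 Ftan 4.64 F [ 4.9 -0.4 -9.3]
[-2.8, 1.7, 0, -0.0, 0.1, 0, 0], [-2.7, 1.9, 0, -0.0, 0.1, 0, 0], [-2.5, 2.1, 0, -0.0, 0.1, 0, 0], [-2.3, 2.4, 0, -0.0, 0.1, 0, 0], [-2.4, 2.6, 0, 0, 0, 0, 0], [-2.2, 2.8, 0, 0, 0, 0, 0], [-1.9, 2.9, 0, 0, 0, 0, 0], [-1.7, 3.1, 0, 0, 0, 0, 0], 
[537.52817812 -31.33867984 294.96251884]
```

Call:
drive_tool:
  rows:
    - [0,0,0,0,0,0,0.4]
    - [0,0,0,0,0,0,0.4]
    - [0,0,25,0,0,0,0.4]
    - [0,0,30,0,0,0,0.4]
    - [20,40,5,0,0,0,0.4]
    - [22,45,0,0,0,0,0.4]
    - [22,45,0,0,0,0,0.4]
    - [5,10,-10,0,0,0,0.4]

```text
time: 24.8
ee_pos: [608.1, 111.4, 351.1]
orientation: [-3.138, 0.126, -0.019]
force: [-0.2, -0.2, 0.9]
width: 0.401
```

Call:
drive_tool:
  rows:
    - [0,0,-12,0,0,0,0.4]
    - [0,0,0,0,0,0,0.4]
    - [0,0,0,0,0,0,0.4]

```text
time: 25.18
ee_pos: [607.6, 109.5, 337.4]
orientation: [-3.139, 0.128, -0.015]
force: [0.3, 0.5, 0.7]
width: 0.4
```

```bash
cat >> h.py <<'E'
def look(fn):
    w=grab('wrist',fn+'.png'); u=proj(w,[603.5,181,64]); x,y=[int(t) for t in u-[60,45]]; y=max(y,0)
    cv2.imwrite(f'pics/{fn}c.png',cv2.resize(w['img'][y:y+90,x:x+120,::-1],None,fx=6,fy=6,interpolation=cv2.INTER_CUBIC))
    np.savez(f'pics/{fn}.npz',K=w['camera_matrix'],P=w['pose'],o=[x,y]); print(grasp()[0]['time'],grasp()[0]['ee_pos'],w['pose'][:3,3])
def off(fn,b,b2,p,p2):
    d=np.load(f'pics/{fn}.npz'); w=dict(camera_matrix=d['K'],pose=d['P'])
    f=lambda q,z: onz(w,d['o'][0]+q[0]/6,d['o'][1]+q[1]/6,z)[:2]
    B,B2,P,P2=f(b,72),f(b2,72),f(p,64),f(p2,64); e=P2-P; e/=np.hypot(*e); n=np.array([-e[1],e[0]])
    X=B-B2; X/=np.hypot(*X)
    for a in (8.6,9.4): c=np.radians(a); print(a,'blade-pointer',(B-P)@[-np.sin(c),np.cos(c)],'sep',(P-B)@[np.cos(c),np.sin(c)])
    print('dirs',np.degrees(np.arctan2(e[1],e[0])),np.degrees(np.arctan2(X[1],X[0])),P)
E
python3 -c "
from h import *
look('w7')"
```

```text
25.225 [607.56295867 109.46192752 337.34276437] [613.39565043 177.45411404 317.4073519 ]
```

View pics/w7c.png

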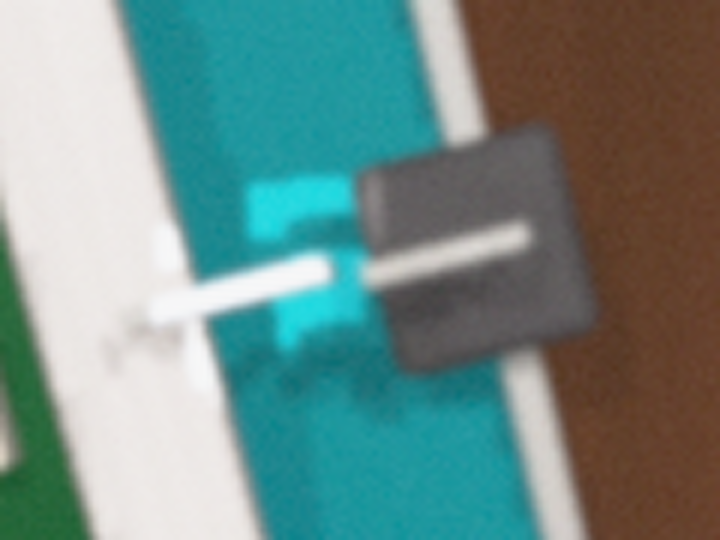

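The blade runs (155,312)-(325,266) and the pointer (370,276)-(530,234), so they are now close to in line.

```bash
python3 -c "
from h import *
off('w7',(325,267),(155,312),(370,276),(530,233))
off('w6',(200,145),(10,192),(272,266),(440,226)) if 0 else None
g=cv2.imread('pics/w7c.png').astype(int)
for c in (240,270,300,320): 
    col=g[200:360,c].min(1); r=np.flatnonzero(col>225)+200; print('b',c,r.min() if len(r) else 0,r.max() if len(r) else 0)
for c in (385,410,440,480,515):
    col=g[200:330,c].min(1); r=np.flatnonzero(col>135)+200; print('p',c,r.min() if len(r) else 0,r.max() if len(r) else 0)
"
```

```text
8.6 blade-pointer 1.588193887497454 sep 3.5742860704988844
9.4 blade-pointer 1.6379439034248535 sep 3.5517630139523644
dirs 9.898699697202689 9.667987483419079 [603.97171131 180.81040384]
b 240 279 300
b 270 272 291
b 300 263 284
b 320 263 278
p 385 255 285
p 410 249 278
p 440 241 270
p 480 231 260
p 515 221 251
```

About 1.4 mm is left, or roughly 17° of crank. I regrip at the release pose.

Call:
drive_tool:
  rows:
    - [0,0,15,0,0,0,0.4]
    - [-22,-44,4,0,0,0,0.4]
    - [-22,-44,0,0,0,0,0.4]
    - [-20,-40,0,0,0,0,0.4]
    - [-6,-13,0,0,0,0,0.4]
    - [0,0,0,0,0,0,0.4]

```text
time: 25.98
ee_pos: [535.3, -36.2, 364.3]
orientation: [3.138, -0.13, 0.029]
force: [0.2, -0.4, 0.3]
width: 0.402
```

Call:
drive_tool:
  rows:
    - [3.5,5,0,0,1.0,0,0.4]
    - [0,0,-20,0,0,0,0.4]
    - [0,0,-20,0,0,0,0.4]
    - [0,0,-20,0,0,0,0.4]
    - [0,0,-8,0,0,0,0.4]
    - [0,0,0,0,0,0,0.4]

```text
time: 26.72
ee_pos: [542.4, -24.0, 295.2]
orientation: [3.139, -0.119, -0.003]
force: [-0.2, -0.1, 1.1]
width: 0.399
```

Call:
drive_tool:
  rows:
    - [0,0,0,0,0,0,0]
    - [0,0,0,0,0,0,0]
    - [0,0,0,0,0,0,0]
    - [0,0,0,0,0,0,0]
  newtons: 15

```text
time: 27.22
ee_pos: [542.7, -23.6, 296.7]
orientation: [3.139, -0.118, 0.0]
force: [0.9, 0.4, -4.1]
width: 0.185
```

```bash
python3 -c "
from h import *
plan(-5.5,rad=40.3)
"
```

```text
t 27.23 g [542.8 -23.7 116.7] world ang -113.58 r 31.85 Frad -0.74 Ftan 0.64 F [ 0.9  0.4 -4.1]
[-6.8, -6.1, 0, 0.0, 0.0, 0, 0], [-3.3, 2.0, 0, 0.0, 0.0, 0, 0], [-3.1, 2.3, 0, 0.0, 0.0, 0, 0], [-2.8, 2.6, 0, 0.0, 0.0, 0, 0], [-2.6, 2.9, 0, 0, 0, 0, 0], [-2.3, 3.1, 0, 0, 0, 0, 0], [-2.0, 3.3, 0, 0, 0, 0, 0], [-1.6, 3.5, 0, 0, 0, 0, 0],
```

The grip landed off-centre: about 8 mm along the pads, and it may have turned the crank back a few degrees into the slack. I re-centre before the last push.

Call:
drive_tool:
  rows:
    - [0,0,0,0,0,0,0.4]
    - [0,0,0,0,0,0,0.4]
    - [0,-4.5,0,0,0,0,0.4]
    - [0,-4.5,0,0,0,0,0.4]
    - [0,0,0,0,0,0,0.4]

```text
time: 27.85
ee_pos: [542.9, -33.5, 297.4]
orientation: [3.139, -0.119, 0.002]
force: [-0.0, -0.5, -0.3]
width: 0.4
```

Call:
drive_tool:
  rows:
    - [0,0,0,0,0,0,0]
    - [0,0,0,0,0,0,0]
    - [0,0,0,0,0,0,0]
    - [0,0,0,0,0,0,0]
  newtons: 15

```text
time: 28.35
ee_pos: [542.8, -33.5, 297.3]
orientation: [3.138, -0.119, 0.002]
force: [-0.1, -0.4, 0.9]
width: 0.191
```

```bash
python3 -c "
from h import *
plan(-4,rad=40.3)
w=grab('wrist','w8.png'); 
for f in('w4','w8'):
    g=cv2.imread(f'pics/{f}.png').max(2); print(f,[(r,int(g[r,326])) for r in range(255,365,6)])
"
```

```text
t 28.35 g [543.  -33.7 117.3] world ang -107.67 r 41.13 Frad 0.44 Ftan -0.01 F [-0.1 -0.4  0.9]
[-2.3, 1.7, 0, 0.0, 0.0, 0, 0], [-2.5, 1.1, 0, 0.0, 0.0, 0, 0], [-2.4, 1.3, 0, 0.0, 0.0, 0, 0], [-2.3, 1.4, 0, 0.0, 0.0, 0, 0], [-2.3, 1.6, 0, 0, 0, 0, 0], [-2.2, 1.8, 0, 0, 0, 0, 0], [-2.0, 1.9, 0, 0, 0, 0, 0], [-1.9, 2.1, 0, 0, 0, 0, 0], 
w4 [(255, 172), (261, 201), (267, 37), (273, 34), (279, 28), (285, 28), (291, 33), (297, 26), (303, 29), (309, 37), (315, 39), (321, 39), (327, 38), (333, 34), (339, 40), (345, 37), (351, 112), (357, 112), (363, 112)]
w8 [(255, 236), (261, 236), (267, 122), (273, 38), (279, 32), (285, 33), (291, 32), (297, 36), (303, 41), (309, 48), (315, 50), (321, 48), (327, 47), (333, 42), (339, 44), (345, 50), (351, 162), (357, 177), (363, 180)]
```

The grip is centred now. From the jaw x-position the handle had turned 6.4° back into the slack. The target is -131.5°, a grasp x of about 528.8.

```bash
echo 'C=np.array([555.5,4.6])' >> h.py; python3 -c "
from h import *
plan(-3.5,rad=40.3)
"
```

```text
t 28.4 g [543.  -33.7 117.3] world ang -108.06 r 40.28 Frad 1.11 Ftan 0.08 F [-0.3 -1.1  0.3]
[-2.3, 0.8, 0, 0.0, 0.0, 0, 0], [-2.2, 0.9, 0, 0.0, 0.0, 0, 0], [-2.2, 1.1, 0, 0.0, 0.0, 0, 0], [-2.1, 1.2, 0, 0.0, 0.0, 0, 0], [-2.0, 1.4, 0, 0, 0, 0, 0], [-2.0, 1.5, 0, 0, 0, 0, 0], [-1.9, 1.6, 0, 0, 0, 0, 0], [-1.8, 1.7, 0, 0, 0, 0, 0],
```

Call:
drive_tool:
  rows:
    - [-2.3,0.8,0,0,0,0,0]
    - [-2.2,0.9,0,0,0,0,0]
    - [-2.2,1.1,0,0,0,0,0]
    - [-2.1,1.2,0,0,0,0,0]
    - [-2.0,1.4,0,0,0,0,0]
    - [-2.0,1.5,0,0,0,0,0]
    - [0,0,0,0,0,0,0]
    - [0,0,0,0,0,0,0]

```text
time: 29.4
ee_pos: [529.9, -26.8, 297.4]
orientation: [3.136, -0.119, 0.012]
force: [2.9, -1.5, -2.5]
width: 0.188
```

```bash
python3 -c "
from h import *
plan(-3,rad=40.3)
"
```

```text
t 29.4 g [531.3 -27.4 117.4] world ang -127.13 r 40.13 Frad -0.55 Ftan 3.24 F [ 2.9 -1.5 -2.5]
[-1.4, 1.0, 0, 0.0, 0.1, 0, 0], [-1.2, 1.3, 0, 0.0, 0.1, 0, 0], [-1.2, 1.3, 0, 0.0, 0.1, 0, 0], [-1.1, 1.4, 0, 0.0, 0.1, 0, 0], [-1.3, 1.6, 0, 0, 0, 0, 0], [-1.3, 1.7, 0, 0, 0, 0, 0], [-1.2, 1.8, 0, 0, 0, 0, 0], [-1.1, 1.8, 0, 0, 0, 0, 0],
```

Call:
drive_tool:
  rows:
    - [-1.4,1.1,0,0,0.1,0,0]
    - [-1.2,1.2,0,0,0.1,0,0]
    - [0,0,0,0,0,0,0]

```text
time: 29.78
ee_pos: [527.6, -24.5, 297.4]
orientation: [3.136, -0.119, 0.01]
force: [3.3, -2.1, -2.5]
width: 0.187
```

```bash
python3 -c "
from h import *
plan(-3,rad=40.3)
"
```

```text
t 29.77 g [528.7 -25.1 117.4] world ang -132.04 r 40.05 Frad -0.66 Ftan 3.85 F [ 3.3 -2.1 -2.5]
[-1.4, 1.1, 0, 0.1, 0.1, 0, 0], [-1.2, 1.4, 0, 0.1, 0.1, 0, 0], [-1.1, 1.4, 0, 0.1, 0.1, 0, 0], [-1.0, 1.5, 0, 0.1, 0.1, 0, 0], [-1.2, 1.7, 0, 0, 0, 0, 0], [-1.1, 1.8, 0, 0, 0, 0, 0], [-1.0, 1.9, 0, 0, 0, 0, 0], [-0.9, 1.9, 0, 0, 0, 0, 0],
```

In position, with a small clockwise residual. I release, rise and look at the blade and the nut.

Call:
drive_tool:
  rows:
    - [0,0,0,0,0,0,0.4]
    - [0,0,0,0,0,0,0.4]
    - [0,0,0,0,0,0,0.4]
    - [0,0,25,0,0,0,0.4]
    - [0,0,30,0,0,0,0.4]
    - [5,10,5,0,0,0,0.4]
    - [0,0,0,0,0,0,0.4]

```text
time: 30.65
ee_pos: [532.2, -13.4, 357.7]
orientation: [3.137, -0.119, 0.003]
force: [0.3, 0.2, -1.0]
width: 0.401
```

```bash
python3 -c "
from h import *
w=grab('wrist','n1.png'); print(grasp()[1],grasp()[0]['force']); print(proj(w,[542,70,60]),w['pose'][:3,3],grasp()[0]['ee_pos'])
"
```

```text
[532.26124378 -14.1113341  177.49932521] [-0.40241728  0.50572859  0.44299848]
[331.34472547 109.25540924] [537.47518914  54.51912325 337.535531  ] [532.04820318 -13.70174487 357.49873313]
```

Call:
drive_tool:
  rows:
    - [22,40,0,0,0,0,0.4]
    - [22,40,0,0,0,0,0.4]
    - [22,35,-6,0,0,0,0.4]
    - [8,8,-10,0,0,0,0.4]
    - [0,0,-8,0,0,0,0.4]
    - [0,0,0,0,0,0,0.4]
    - [0,0,0,0,0,0,0.4]

```text
time: 31.58
ee_pos: [606.7, 110.1, 325.9]
orientation: [3.135, -0.124, -0.012]
force: [0.7, -0.6, 0.1]
width: 0.404
```

```bash
python3 -c "
from h import *
look('w9')
n=cv2.imread('pics/n1.png'); a=cv2.imread('pics/w9c.png')
w=dict(camera_matrix=np.load('pics/w9.npz')['K'])
d=n[0:240,180:440]
H=np.zeros((600,800,3),np.uint8); H[:360,:480]=cv2.resize(a,(480,360)); H[0:295,480:800]=cv2.resize(d,(320,295)); 
cv2.imwrite('pics/fin.png',H)
"
```

```text
31.625 [606.70422287 110.13846833 325.91107594] [612.02509801 178.03984552 305.56063744]
```

View pics/fin.png

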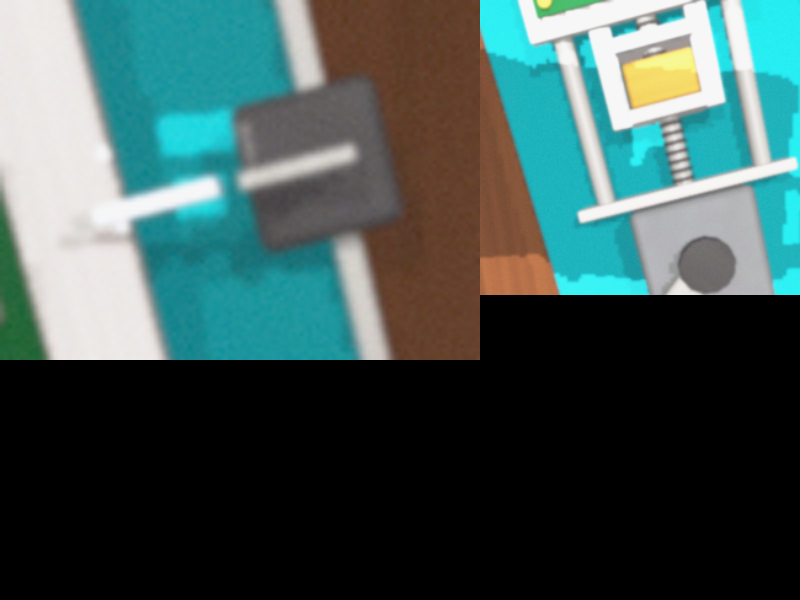

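The nut sits against the crank-side tab, with the gap only on the far side. The blade and pointer look in line, so I measure them numerically.

```bash
python3 -c "
from h import *
g=cv2.imread('pics/w9c.png').astype(int)
def mid(c,lo,hi,t):
    r=np.flatnonzero(g[lo:hi,c].min(1)>t)+lo; return (r.min()+r.max())/2
B=[(c,mid(c,220,360,215)) for c in range(215,315,8)]; P=[(c,mid(c,190,310,135)) for c in range(385,525,8)]
fb=np.polyfit(*zip(*B),1);fp=np.polyfit(*zip(*P),1); print(fb,fp,B[0],B[-1],P[0],P[-1])
e=lambda f,c:(c,np.polyval(f,c))
off('w9',e(fb,325),e(fb,160),e(fp,362),e(fp,530))
g=cv2.imread('pics/w7c.png').astype(int)
"
```

```text
[-2.60302198e-01  3.63305632e+02] [-2.57868937e-01  3.64370184e+02] (215, np.float64(307.5)) (311, np.float64(282.5)) (385, np.float64(265.0)) (521, np.float64(230.0))
8.6 blade-pointer -0.033044554923511604 sep 3.0673659452241395
9.4 blade-pointer 0.00978578262058899 sep 3.0675283247248712
dirs 9.445669700171072 9.569617344432274 [603.60190775 180.9585812 ]
```

```bash
python3 -c "
from h import *
n=cv2.imread('pics/n1.png'); H=np.zeros((600,800,3),np.uint8)
H[:560,:480]=cv2.resize(n[20:110,270:347],(480,560),interpolation=cv2.INTER_CUBIC)
H[:300,480:]=cv2.resize(n[180:360,200:392],(320,300))
cv2.imwrite('pics/nut.png',H)"
```

```text
(no output)
```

View pics/nut.png

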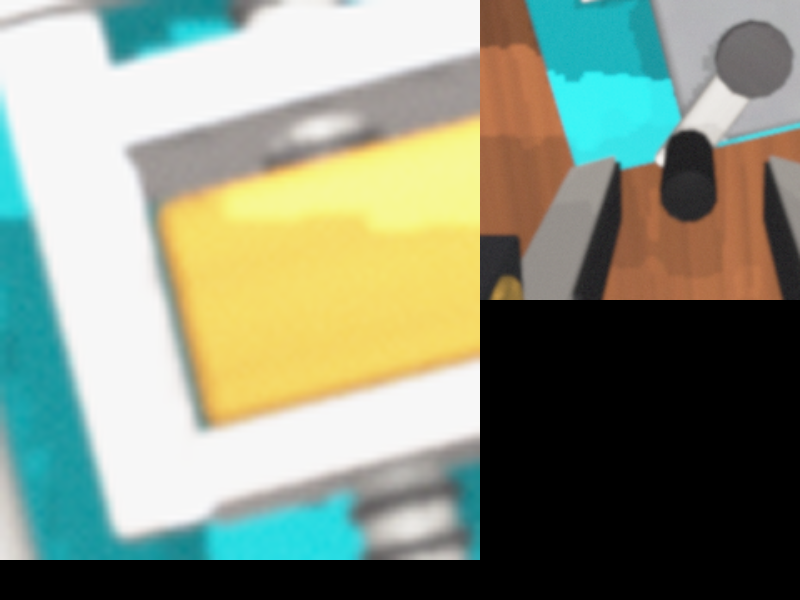

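The nut is flush on the crank-side tab, with about 5.8 mm of gap on the far side. The handle stands free between the open jaws. I hand in.

```bash
python3 -c "
from h import *
s=snapshot('top'); a=cv2.imread('pics/top0.png')[:,:,::-1]
f=lambda i:(np.argwhere(cv2.inRange(cv2.cvtColor(np.ascontiguousarray(i),cv2.COLOR_RGB2HSV),(85,120,120),(100,255,255))[200:305,178:240]>0).min(0))
g=lambda i:cv2.phaseCorrelate(*[cv2.cvtColor(np.ascontiguousarray(x[200:310,176:200]),cv2.COLOR_RGB2GRAY).astype(np.float64) for x in (a,i)])
print(f(a),f(s['img']),g(s['img']))
print(grasp()[0]['force'],grasp()[0]['time']); print(ticket.sign_off())"
```

```text
[17  4] [17  4] ((-0.01874603496386662, 0.016026254181646493), 1.0091140869586661)
[-0.56200781 -0.66949126 -0.61699374] 31.675
the job is handed in; nothing more can be done
None
```

The job is done and handed in at 31.7 s of the 72 s. I wound the carrier past the pointer into the rubber buffer, wound it back, and let go of the crank.

- **Buffer:** the handle force rose from 4.4 to 8.4 N at the end of the outward wind. By the 8:1 ratio that is about 30 N at the buffer, inside the 10 to 100 N window. This is inferred from the handle, as the buffer itself can't be read.
- **Blade and pointer:** on the wrist camera the blade minus pointer measured 0.0 mm (-0.03 to +0.01 mm, depending on the stage angle assumed). The gap across them measured 3.07 mm against 3 mm expected.
- **Nut:** it sits flush on the crank-side tab, with about 5.8 mm of gap on the far side against 6 mm of play. I read this from one picture and did not measure it further.
- **Stage:** its far end shows no shift from the first picture, under 0.05 px. The robot is touching nothing, with about 1 N residual on the sensor.
- **Bystanders:** I kept away from the tub, screwdriver and flux bottle but did not re-check their positions.

**What went less smoothly:**
- My first estimate of the handle's circle was off, giving sideways forces of up to about 11 N in the readings, and I refined it as I went.
- One regrip landed off-centre and turned the crank about 6° into the slack. I re-centred, and the last winding move took that slack up again.

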